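# Load a hub on the sensor slide and index it at the ball detent

## Task

Stand the blue hub in the round white seat of the blue tray while the tray is still back at its loading end, and let go of it. Then take the tray's black square post and slide the tray along its rails toward the grey sensor bridge until the bridge's spring ball clicks into the notch on the side of the tray, which brings the hub under the sensor; do not run on past the notch. Finish still gripping the post, with the tray held still at the notch, and leave the purple hub and the other things lying about alone.

Things in the scene. Friction and masses are not known exactly. Their poses are not given: they have to be found in the camera images.
- hub_blue: blue anodised hub, a barrel 29 mm across and 26 mm high with a thin 6 mm pin on top (32 mm in all), about 30 g, standing loose on the bench in front of the slide, on the left or the right. Origin at the centre of its underside, z up. Grip it across the barrel.
- hub_purple: the same hub in purple, a bystander standing loose at the other side. Origin at the centre of its underside.
- slide_base: the fixed slide: aluminium plate 190 x 370 x 8 mm with two rails on it. Origin on the bench, near its middle. Axes of the slide and of all its parts below: y along the rails toward the sensor bridge, the way the tray slides; x across the rails, away from the robot; z up.
- nest (a point): centre of the round seat's floor in the tray, 26 mm above the bench; the hub's underside belongs here. The seat is a white ring, 35 mm inside, 42 mm outside, 5 mm high. Around it is the blue open tray: 96 mm inside along x (across the rails), 64 mm along y, walls 4 mm thick and 18 mm high above the seat's floor. Axes of the slide.
- grip (a point): grip point, on the axis of the black upright square post, 18 x 18 mm, that is the tray's handle; 96 mm above the bench, 16 mm below the post's top; put the TCP here. The post's sides are square to the slide's x and y; it stands 100 mm from the seat's centre along -y, fixed to the tray. Axes of the slide.
- notch (a point): the notch between the two steel bumps on the tray's wall nearest the robot: 57.5 mm from nest along -x, 8 mm above its floor. It moves with the tray. It is at the ball when level with plunger along y. Axes of the slide.
- plunger (a point): tip of the 8 mm spring ball in the bridge's leg nearest the robot, 34 mm above the bench; fixed along y. Axes of the slide. The ball is free of the tray until about 10 mm before the notch, climbs a first bump (about 7 N along the rails), drops into the notch, which draws the tray in over the last 4 mm or so, and then meets a higher second bump (about 10 N), not to be crossed.
- bridge: grey sensor bridge across the rails, fixed, at a place along the slide that differs from run to run. Origin under the sensor's axis, on the plate, 8 mm above the bench. Legs 140 mm apart clear; the black sensor hangs down to 70 mm above the bench; its top is about 103 mm above the bench, the grey beam's 96 mm. Axes of the slide.
- carriage: the sliding part: blue plate with the tray and the post. Origin on its underside below nest (nest is 6 mm above it). It starts 15 to 35 mm on the -y side of slide_base's origin, touching or near its end stop, and comes into the notch 85 to 120 mm on the +y side. Slides with about 1 N of friction and stays where it is left. Axes of the slide.
- screwdriver: red-handled screwdriver, 197 mm long, lying along the front edge of the bench, 26 mm high; bystander
- marker: marker pen, 129 mm long, lying behind the slide; bystander

How it is judged:
By the outcome, as a careful person would: the job done as asked, in the order asked, and still so for the second after the job is handed in, while the arm keeps its last pose, push and grip.
It also fails if it takes over 51 s, if anything falls off the work surface, if the arm or the gripper's body presses on something with over 40 N, if the wrist force passes 120 N, or if a joint passes its speed limit or range.

## Robot

A 7-joint arm with a two-finger parallel gripper is mounted at the origin on a cart in front of the work surface, level with it; the furniture and walls round the work are solid. World frame = base frame: x ahead of the robot, y to its left, z up, the work surface at z = 0. Lengths are in m, angles in rad, forces in N, time in s.
With the tool pointing down it reaches from about 0.425 to 0.875 m from the base axis. Payload 4.7 kg.
Tool frame: the origin (TCP) lies between the finger pads, 19 mm behind the fingertips; this is the grasp point; z points along the fingers, y is the line along which they close (so a half turn about z gives the same grasp; the last joint's range is limited). The gripper opens to 87 mm and grips with 3 to 60 N. Pads are 19 mm wide; open, the fingers measure 117 mm over their backs; the gripper's body (75 mm by 190 mm) begins 51 mm behind the grasp point.
Start: joints at [-1.222, 0.321, -0.07, 1.45, 0.023, 1.371, -0.057], TCP at [0.214, 0.614, 0.241] pointing down, gripper open.
Joint ranges: [-2.86, 2.86], [-0.3, 2.09], [-1.38, 1.24], [0.06, 2.45], [-1.56, 4.7], [0.09, 2.05], [-2.69, 2.69]. Speed limits (rad/s): [2.57, 2.57, 3.14, 3.14, 3.14, 3.14, 3.14].

## Interface

Orientations are given as a rotation vector (axis times angle).
In Python, from bench import ctrl gives the robot as it stands. The module is installed in compiled form; this text tells all that it offers.
- The arm moves only by the shell command python3 -m handwheel 'ROWS' [FORCE]. ROWS is JSON, a list of rows, each a list of 7 numbers: the finger opening in m, from 0 to 0.087, then the shift along the tool's x, y, z in m, then the turn, a rotation vector about the tool's x, y, z in degrees. A call has 1 to 12 rows; each row shifts and turns the commanded pose from where the row before left it, along the tool's axes as they then stand; what a row does not reach is not made up. A row lasts 1/8 s, in which the tool goes at most 62.5 mm and 10.7 degrees, less where a joint would pass 70% of its speed; a pose out of reach is approached as far as the arm can. A call is refused whole if a number of a shift passes 0.0625 or a number of a turn 10.7, either way. A call with a gripper value outside its range is refused whole. The fingers move at their own pace and stop on an object; FORCE is the grip in N (left out, the last holds). Time passes only in rows, so rows that do not move let the fingers close. It gives the time, the measured TCP pose, the force, the opening and the grip force at its end, in the units of the state.
- ctrl.get_state(): the state, without advancing time (a new reading comes with each control period).
- ctrl.get_image(name): name is "scene" or "top"; returns (picture, depth): 384x512x3 uint8, blue, green, red; 384x512 float32, m along the optical axis (not along the pixel's ray), 0 where there is no reading.
- ctrl.camera_info(name): a dict with "intrinsics" (3x3 intrinsics, pixels), "D" ([k1, k2, p1, p2, k3] as OpenCV has them; the pictures are not rectified), "R" (3x3) and "t" (3): a world point X has camera coordinates R X + t. Camera axes: x right, y down, z forward; pixel columns grow to the right and rows downward; lengths in m; the calibration is good to about 2 mm. A picture is of the moment at which its call begins. camera_info takes no time and is no camera call.
- ctrl.close_job(): hands the job in; it is judged then, once.
The state is a dict: "time": time; "joint_positions": joint angles; "qd": joint speeds; "joint_torque": joint torques, N m; "position": TCP position; "tool_rot": TCP orientation; "ft_force": force on the tool from outside, world axes, zero at the start; "torque": the same for the moment, N m; "grip_width": opening from 0.0 (shut) to 1.0 (fully open); "grip_force": force on a finger pad.
Only numpy, scipy, OpenCV 4.12 (cv2) and the standard library are available. Lean on these libraries where they do the work, as an engineer would, in place of code of your own. Each camera call takes 0.05 s, during which the arm holds its last target. There are 200 camera calls.

## Working session

There is one attempt and no reset: what is moved stays moved. The work goes in short steps, Python scripts to look and compute and a shell command to move; the robot and the scene stay as the last step left them, time stands still between calls to the robot, and variables do not carry over. Pictures are saved under pics/ and viewed, at most 11 in all, crops included, and the job is handed in when it is done.

```bash
mkdir -p pics; cat > h.py <<'E'
import numpy as np, cv2
from bench import ctrl
def grab(n,tag):
    im,d=ctrl.get_image(n); cv2.imwrite(f'pics/{n}_{tag}.png',im); np.save(f'{n}_{tag}.npy',d); return im,d
def cam(n):
    c=ctrl.camera_info(n); return np.array(c['intrinsics'],float),np.array(c['D'],float),np.array(c['R'],float),np.array(c['t'],float)
def ray(n,uv):
    K,D,R,t=cam(n); p=cv2.undistortPoints(np.array(uv,float).reshape(-1,1,2),K,D).reshape(-1,2)
    d=np.c_[p,np.ones(len(p))]@R; return -R.T@t,d
def plane(n,uv,z):
    c,d=ray(n,uv); return c+d*((z-c[2])/d[:,2])[:,None]
def tri(a,ua,b,ub):
    c1,d1=ray(a,ua);c2,d2=ray(b,ub);d1=d1[0];d2=d2[0]
    s=np.linalg.lstsq(np.c_[d1,-d2],c2-c1,rcond=None)[0]
    p,q=c1+d1*s[0],c2+d2*s[1]; return (p+q)/2,np.linalg.norm(p-q)
def cloud(n,d):
    h,w=d.shape; u,v=np.meshgrid(np.arange(w),np.arange(h)); c,r=ray(n,np.stack([u,v],-1).reshape(-1,2))
    return (c+r*d.reshape(-1,1)).reshape(h,w,3)
E
python3 - <<'E'
from h import *
for n in('scene','top'):
    im,d=grab(n,'0'); c=cam(n); print(n,c[0].round(1).tolist(),(-c[2].T@c[3]).round(3),c[2].round(2).tolist(),(d>0).mean())
a=np.hstack([cv2.imread('pics/scene_0.png'),cv2.imread('pics/top_0.png')])
s=ctrl.get_state();print({k:np.round(v,3).tolist() for k,v in s.items()})
E
```

```text
scene [[499.7, 0.0, 258.9], [0.0, 499.7, 189.6], [0.0, 0.0, 1.0]] [ 0.05  -0.485  0.871] [[0.65, -0.76, -0.0], [-0.57, -0.49, -0.66], [0.5, 0.43, -0.75]] 0.995880126953125
top [[446.3, 0.0, 253.9], [0.0, 446.3, 199.9], [0.0, 0.0, 1.0]] [ 0.374 -0.043  1.227] [[0.01, -1.0, -0.0], [-0.98, -0.01, -0.18], [0.18, 0.01, -0.98]] 0.9958597819010416
{'time': 0.1, 'joint_positions': [-1.222, 0.322, -0.07, 1.452, 0.023, 1.371, -0.057], 'qd': [-0.001, 0.0, 0.0, -0.004, 0.0, -0.0, 0.001], 'joint_torque': [-0.0, -49.258, -0.406, -31.34, -0.064, 0.04, 0.0], 'position': [0.213, 0.613, 0.24], 'tool_rot': [-0.523, -3.097, 0.003], 'ft_force': [-1.506, 0.757, -1.736], 'torque': [0.003, 0.039, -0.006], 'grip_force': 0.0, 'grip_width': 1.001}
```

View pics/scene_0.png

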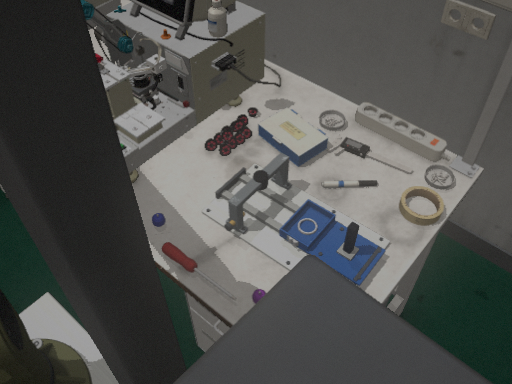

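View pics/top_0.png

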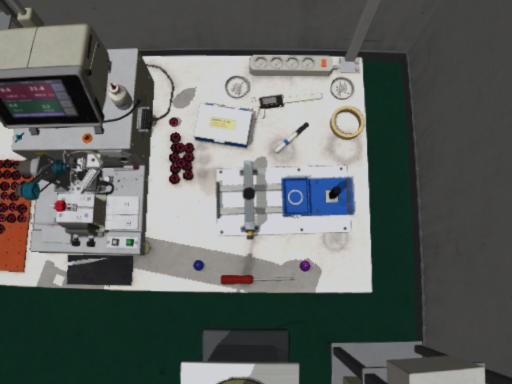

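The scene view shows the blue hub at (158,219), the purple hub at (259,296), the ring at (307,226) and the post at (351,238). In the top view the blue hub is at (198,265), the ring at (295,197), the post at (334,192) and the bridge at u≈249.

```bash
python3 - <<'E'
from h import *
I={n:cv2.imread(f'pics/{n}_0.png') for n in('scene','top')}; Dp={n:np.load(f'{n}_0.npy') for n in I}
def blobs(n,m,roi,mn=15):
    u0,v0,u1,v1=roi; k=np.zeros_like(m); k[v0:v1,u0:u1]=m[v0:v1,u0:u1]
    N,l,s,c=cv2.connectedComponentsWithStats(k); return [(c[i].round(2).tolist(),s[i].tolist()) for i in range(1,N) if s[i][4]>=mn],l
for n,rois in(('scene',{'hub':(145,205,175,232),'tray':(270,195,395,290),'pur':(245,285,272,306)}),('top',{'hub':(185,255,212,276),'tray':(275,165,362,225),'pur':(295,258,315,275)})):
    hsv=cv2.cvtColor(I[n],cv2.COLOR_BGR2HSV); P=cloud(n,Dp[n])
    blue=((hsv[...,0]>100)&(hsv[...,0]<165)&(hsv[...,1]>110)).astype(np.uint8)
    for k in rois:
        b,l=blobs(n,blue,rois[k]); print(n,k,b)
        if k!='tray':
            q=P[(l>0)]; q=q[q[:,2]>.02]; t=q[q[:,2]>.022]; print('  cloud',q.mean(0).round(4),q[:,2].max().round(4),(t.min(0)/2+t.max(0)/2).round(4),(t.max(0)-t.min(0)).round(4))
    r=rois['tray']; sub=hsv[r[1]:r[3],r[0]:r[2]]
    white=((hsv[...,1]<90)&(hsv[...,2]>120)).astype(np.uint8)
    if n=='top':
        print('white',blobs(n,white,(284,186,306,208))[0])
    else: print('white',blobs(n,white,(296,216,319,236))[0])
    # post by depth
    z=P[...,2]; m=((z>.1)&(P[...,0]>.45)&(P[...,0]<.75)).astype(np.uint8)
    bb,l=blobs(n,m,r,5)
    for i,b in enumerate(bb):
        print('post',b)
    q=P[l>0]; print(q.mean(0).round(4),q.min(0).round(4),q.max(0).round(4))
    m=(z>.088)&(z<.1)&(P[...,1]>-.1)&(P[...,1]<.15)&(P[...,0]>.4)&(P[...,0]<.8); q=P[m]; 
    if len(q): print('beam',q.mean(0).round(4),q.min(0).round(4),q.max(0).round(4)); u,s,vt=np.linalg.svd(q[:,:2]-q[:,:2].mean(0),full_matrices=False); print('beamdir deg',np.degrees(np.arctan2(vt[0][1],vt[0][0])))
a=cv2.resize(I['scene'][150:295,200:400],None,fx=4,fy=4,interpolation=cv2.INTER_CUBIC)
b=cv2.resize(I['top'][155:245,205:365],None,fx=5,fy=5,interpolation=cv2.INTER_CUBIC)
cv2.imwrite('pics/a.png',a);cv2.imwrite('pics/b.png',b)
E
```

```text
scene hub [([157.22, 217.82], [153, 214, 9, 8, 45])]
  cloud [0.408  0.1119 0.0245] 0.0296 [0.4093 0.113  0.0259] [0.0182 0.0185 0.0073]
scene tray [([295.05, 213.32], [289, 205, 15, 16, 22]), ([309.26, 226.65], [280, 208, 55, 40, 645]), ([307.24, 225.96], [300, 221, 15, 11, 122]), ([344.0, 252.97], [302, 222, 83, 63, 1824])]
scene pur [([259.56, 294.21], [255, 290, 10, 10, 43])]
  cloud [ 0.4109 -0.1756  0.025 ] 0.0295 [ 0.411  -0.1744  0.0258] [0.0206 0.015  0.0072]
white [([306.71, 225.45], [297, 218, 21, 16, 97])]
post ([352.48, 227.78], [347, 222, 12, 13, 106])
[ 0.598  -0.2484  0.1092] [ 0.5902 -0.2567  0.1001] [ 0.6102 -0.239   0.1146]
beam [ 0.5826 -0.0233  0.0953] [ 0.4995 -0.0374  0.0881] [ 0.6817 -0.0042  0.0998]
beamdir deg -178.11337253641852
top hub [([198.0, 265.0], [194, 261, 9, 9, 69])]
  cloud [0.4118 0.1102 0.0441] 1.2273 [0.3985 0.0406 0.6247] [0.0498 0.1662 1.2053]
top tray [([314.71, 196.33], [282, 177, 67, 39, 2025]), ([350.79, 195.78], [348, 178, 6, 36, 111]), ([295.08, 196.74], [290, 192, 11, 11, 99])]
top pur [([304.71, 265.52], [300, 261, 10, 10, 69])]
  cloud [ 0.4115 -0.1675  0.0798] 1.2273 [ 0.3997 -0.1138  0.6247] [0.0522 0.1426 1.2052]
white [([294.84, 197.05], [288, 190, 15, 15, 77])]
post ([336.34, 189.82], [333, 186, 8, 8, 56])
[ 0.6035 -0.2473  0.1115] [ 0.5948 -0.2568  0.1011] [ 0.6136 -0.2387  0.1167]
beam [ 0.5906 -0.0209  0.0963] [ 0.5037 -0.0363  0.089 ] [ 0.6829 -0.0053  0.1   ]
beamdir deg -177.54273239117896
```

View pics/a.png

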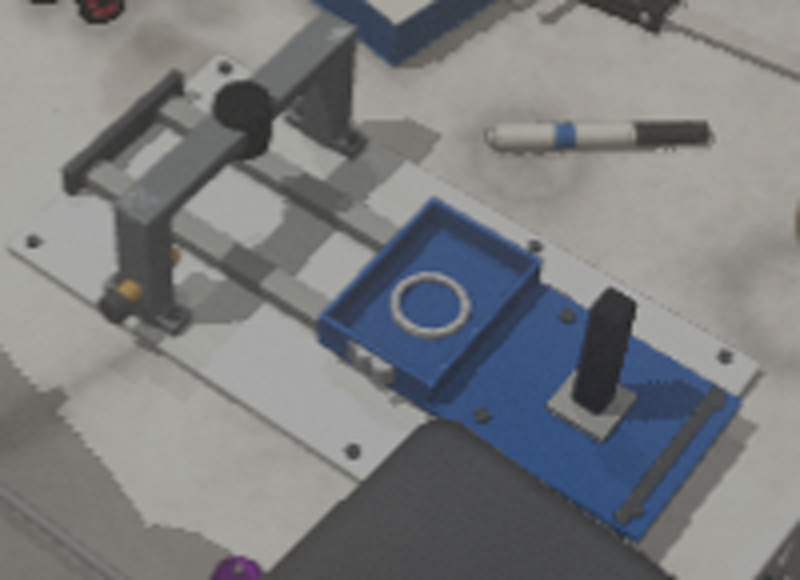

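View pics/b.png

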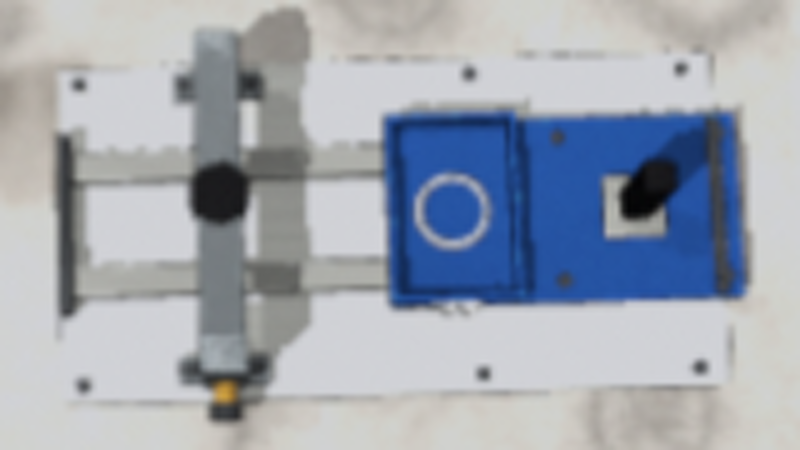

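The enlargements show the seat ring at scene (307,226) and top (295,197). The post top is at scene (353,223) and top (336.5,189.5). The orange plunger is at the near bridge leg, and the bumps are on the near wall at scene (292,241).

```bash
python3 - <<'E'
from h import *
A=lambda x,y:[200+(x+.5)/4-.5,150+(y+.5)/4-.5]
B=lambda x,y:[205+(x+.5)/5-.5,155+(y+.5)/5-.5]
def t(k,a,b): p,e=tri('scene',[a],'top',[b]); print(k,p.round(4),'gap',e.round(4)); return p
r=t('ring',[307.2,225.95],[295.05,196.85])
t('hub',[157.2,217.8],[198,265]); t('pur',[259.56,294.21],[304.71,265.52])
t('posttop',A(616,300),B(660,176))
s={k:t(k,A(*a),B(*b)) for k,a,b in(('scrNear+y',(33,241),(83,386)),('scrFar+y',(225,68),(78,85)),('scrFar-y',(725,357),(680,69)),('scrMidNear',(353,452),(484,374)),('scrMidFar',(535,246),(469,74)))}
S=plane('top',[B(78,85),B(680,69),B(83,386),B(700,367)],.009);print(S.round(4))
for a,b in((1,0),(3,2),(2,0),(3,1)):
    d=S[b]-S[a];print(a,b,np.degrees(np.arctan2(d[1],d[0])),np.linalg.norm(d))
print('nest z31 top',plane('top',[[295.05,196.85]],.029),'scene',plane('scene',[[307.2,225.95]],.029))
print('hub z26',plane('top',[[198,265]],.022),plane('scene',[[157.2,217.8]],.022))
print('postbase plate',plane('top',[B(634,206)],.022), plane('scene',[A(591,404)],.022))
print('plunger',t('plg',A(128,291),B(225,392)))
print('sensor',t('sens',A(243,105),B(219,193)))
I=cv2.imread('pics/top_0.png');z=cloud('top',np.load('top_0.npy'))
for n,D in(('top',z),('scene',cloud('scene',np.load('scene_0.npy')))):
    for nm,(x,y),(zl,zh) in(('hubtop',(.413,.112),(.023,.04)),('tray floor',(r[0],r[1]),(.02,.029))):
        m=(np.hypot(D[...,0]-x,D[...,1]-y)<.016)&(D[...,2]>zl)&(D[...,2]<zh); q=D[m]; print(n,nm,len(q),q.mean(0).round(4),np.median(q[:,2]).round(4))
E
```

```text
ring [ 0.5996 -0.1477  0.027 ] gap 0.0018
hub [0.4113 0.1144 0.0197] gap 0.0032
pur [ 0.4135 -0.1738  0.0195] gap 0.0007
posttop [ 0.6029 -0.2474  0.1134] gap 0.0007
scrNear+y [0.5039 0.0539 0.0086] gap 0.0016
scrFar+y [0.6741 0.0604 0.0077] gap 0.0014
scrFar-y [ 0.6866 -0.2798  0.0072] gap 0.0014
scrMidNear [ 0.5123 -0.1663  0.007 ] gap 0.0021
scrMidFar [ 0.682  -0.1597  0.0085] gap 0.0014
[[ 0.6743  0.0598  0.009 ]
 [ 0.6866 -0.28    0.009 ]
 [ 0.5045  0.0534  0.009 ]
 [ 0.5173 -0.2867  0.009 ]]
1 0 92.07622169920509 0.34004138858760363
3 2 92.15746503500257 0.3402633793326945
2 0 2.188080773815967 0.1699148162892413
3 1 2.263352351901933 0.1694329151873498
nest z31 top [[ 0.5998978  -0.14819545  0.029     ]] scene [[ 0.59753954 -0.14799418  0.029     ]]
hub z26 [[0.41259329 0.11319592 0.022     ]] [[0.40907321 0.11376359 0.022     ]]
postbase plate [[ 0.60498868 -0.24953823  0.022     ]] [[ 0.60503446 -0.24593154  0.022     ]]
plg [ 0.4984 -0.0245  0.0351] gap 0.0018
plunger [ 0.49843898 -0.02445493  0.03512075]
sens [ 0.595  -0.0213  0.0976] gap 0.0015
sensor [ 0.59498684 -0.02128264  0.09756302]
top hubtop 56 [0.4132 0.1127 0.0267] 0.0263
top tray floor 86 [ 0.5993 -0.1476  0.0262] 0.0266
scene hubtop 67 [0.4105 0.1125 0.0256] 0.0253
scene tray floor 131 [ 0.6003 -0.147   0.0261] 0.0261
```

```bash
cat >> h.py <<'E'
from scipy.spatial.transform import Rotation as Ro
def rows(target,yaw=None,opn=None):
    "tool-frame shift from measured pose to target; yaw = world angle of tool y (mod 180)"
    s=ctrl.get_state(); R=Ro.from_rotvec(s['tool_rot']); p=np.array(s['position'])
    d=R.inv().apply(np.array(target)-p); M=R.as_matrix(); a=np.degrees(np.arctan2(M[1,1],M[0,1]))
    print('pos',p.round(4),'tilt z',M[:,2].round(3),'toolx',M[:,0].round(3),'tooly ang',a.round(2),'t',s['time'],'F',np.round(s['ft_force'],1),'grip',s['grip_width'],s['grip_force'],'q7',s['joint_positions'][6])
    print('shift mm',(d*1000).round(1))
    if yaw is not None:
        e=(yaw-a+90)%180-90; print('turn about tool z deg',-e)
        Rt=Ro.from_euler('z',e,degrees=True)
        zt=np.array([0,0,-1.]); yt=np.array([np.cos(np.radians(a+e)),np.sin(np.radians(a+e)),0]); W=Ro.from_matrix(np.c_[np.cross(yt,zt),yt,zt])
        print('full rotvec tool deg',np.degrees((R.inv()*W).as_rotvec()).round(2))
E
python3 - <<'E'
from h import *
rows([.412,.1128,.12],2.2)
for n in('scene','top'):
    P=cloud(n,np.load(f'{n}_0.npy'))
    for y0 in np.arange(.1,.7,.06):
        print(n,round(y0,2),[ (lambda m:round(float(np.percentile(P[...,2][m],99)),3) if m.sum()>5 else None)((P[...,1]>y0)&(P[...,1]<y0+.06)&(P[...,0]>x)&(P[...,0]<x+.06)&(P[...,2]<.8)) for x in np.arange(.12,.66,.06)])
E
```

```text
pos [0.2135 0.6135 0.2403] tilt z [-0.    -0.002 -1.   ] toolx [-0.944  0.329 -0.   ] tooly ang 70.82 t 0.1 F [-1.5  0.8 -1.7] grip 1.0008575255785166 0.0 q7 -0.05688747097816703
shift mm [-352.  -407.5  121. ]
turn about tool z deg 68.61897339771947
full rotvec tool deg [-8.000e-02  6.000e-02  6.862e+01]
scene 0.1 [0.003, None, None, None, 0.028, 0.013, 0.004, 0.004, 0.013, 0.032]
scene 0.16 [None, None, None, None, 0.002, 0.004, 0.004, 0.005, 0.029, 0.042]
scene 0.22 [None, None, None, None, None, 0.087, 0.112, 0.113, 0.077, 0.226]
scene 0.28 [None, None, None, None, None, 0.093, 0.113, 0.114, 0.203, 0.267]
scene 0.34 [None, None, None, None, None, None, 0.206, 0.205, 0.216, 0.268]
scene 0.4 [None, None, None, None, None, None, 0.236, 0.355, 0.28, 0.268]
scene 0.46 [None, -0.741, None, None, None, None, None, 0.248, 0.263, 0.269]
scene 0.52 [None, -0.741, -0.739, None, None, None, None, None, 0.226, 0.242]
scene 0.58 [None, -0.741, -0.741, None, None, None, None, None, None, None]
scene 0.64 [None, -0.744, -0.742, None, None, None, None, None, None, None]
top 0.1 [0.005, -0.737, -0.738, 0.005, 0.03, 0.026, 0.006, 0.006, 0.014, 0.034]
top 0.16 [-0.517, -0.739, -0.738, 0.006, 0.005, 0.006, 0.005, 0.006, 0.022, 0.04]
top 0.22 [-0.737, -0.737, -0.736, 0.005, 0.007, 0.087, 0.114, 0.114, 0.077, 0.228]
top 0.28 [-0.738, -0.737, -0.739, 0.013, 0.009, 0.095, 0.116, 0.117, 0.201, 0.235]
top 0.34 [-0.737, -0.738, -0.738, 0.007, 0.009, 0.115, 0.209, 0.207, 0.224, 0.267]
top 0.4 [-0.738, -0.738, -0.738, 0.007, 0.012, 0.128, 0.35, 0.356, 0.279, 0.268]
top 0.46 [-0.737, -0.737, -0.737, 0.006, 0.008, 0.116, 0.339, 0.351, 0.266, 0.267]
top 0.52 [-0.74, -0.736, -0.74, 0.006, 0.005, 0.096, 0.109, 0.079, 0.229, 0.268]
top 0.58 [-0.74, -0.735, -0.74, 0.006, 0.011, 0.012, 0.021, 0.025, 0.028, None]
top 0.64 [-0.737, -0.739, -0.739, 0.005, 0.012, 0.012, 0.025, 0.028, 0.029, 0.028]
```

```bash
python3 -m handwheel '[[0.087,-0.020,-0.023,0.004,0,0,0],[0.087,-0.037,-0.043,0.008,0,0,0],[0.087,-0.037,-0.043,0.008,0,0,0],[0.087,-0.037,-0.043,0.008,0,0,0],[0.087,-0.037,-0.043,0.008,0,0,0],[0.087,-0.037,-0.043,0.008,0,0,0],[0.087,-0.037,-0.043,0.008,0,0,0],[0.087,-0.037,-0.043,0.008,0,0,0],[0.087,-0.037,-0.043,0.008,0,0,0],[0.087,-0.020,-0.023,0.004,0,0,0],[0.070,0,0,0,0,0,0]]'
python3 -m handwheel '[[0.06,0,0,0,0,0,7.6],[0.06,0,0,0,0,0,7.6],[0.06,0,0,0,0,0,7.6],[0.06,0,0,0,0,0,7.6],[0.06,0,0,0,0,0,7.6],[0.06,0,0,0,0,0,7.6],[0.06,0,0,0,0,0,7.6],[0.06,0,0,0,0,0,7.6],[0.06,0,0,0,0,0,7.6],[0.06,0,0,0,0,0,0]]'
python3 - <<'E'
from h import *
rows([.4122,.1127,.07],2.17)
E
```

```text
time: 1.48
position: [0.4031, 0.1327, 0.1688]
tool_rot: [-0.531, -3.096, 0.001]
ft_force: [-0.6, 0.9, -0.3]
grip_width: 0.95
grip_force: 0.0
time: 2.72
position: [0.4024, 0.1362, 0.1692]
tool_rot: [-2.17, -2.271, 0.0]
ft_force: [0.2, -0.0, 0.3]
grip_width: 0.692
grip_force: 0.0
pos [0.4024 0.1362 0.1692] tilt z [-0.  0. -1.] toolx [-0.045  0.999  0.   ] tooly ang 2.6 t 2.725 F [ 0.2 -0.   0.3] grip 0.6919186150652515 0.0 q7 -0.3751543936875706
shift mm [-23.9   8.8  99.2]
turn about tool z deg 0.42689339845361474
full rotvec tool deg [-0.02 -0.01  0.43]
```

```bash
python3 -m handwheel '[[0.06,-0.012,0.0044,0.03,0,0,0.43],[0.06,-0.012,0.0044,0.03,0,0,0],[0.06,0,0,0.03,0,0,0],[0.06,0,0,0.02,0,0,0],[0.06,0,0,0.016,0,0,0],[0.06,0,0,0.010,0,0,0],[0.06,0,0,0.004,0,0,0],[0.06,0,0,0,0,0,0]]'
python3 - <<'E'
from h import *
rows([.4122,.1127,.028],2.17)
a,_=grab('scene','1');b,_=grab('top','1')
cv2.imwrite('pics/c.png',np.hstack([cv2.resize(a[165:265,110:210],None,fx=4,fy=4),cv2.resize(b[215:315,150:250],None,fx=4,fy=4)]))
E
```

```text
time: 3.72
position: [0.4126, 0.1118, 0.0294]
tool_rot: [2.182, 2.261, 0.0]
ft_force: [-0.8, 0.8, -0.5]
grip_width: 0.693
grip_force: 0.0
pos [0.4126 0.1118 0.0294] tilt z [ 0.  0. -1.] toolx [-0.036  0.999  0.   ] tooly ang 2.04 t 3.725 F [-0.8  0.8 -0.5] grip 0.6931782138763122 0.0 q7 -0.2606592217881357
shift mm [ 0.9 -0.4  1.4]
turn about tool z deg -0.13348543977912186
full rotvec tool deg [ 0.01 -0.01 -0.13]
```

View pics/c.png

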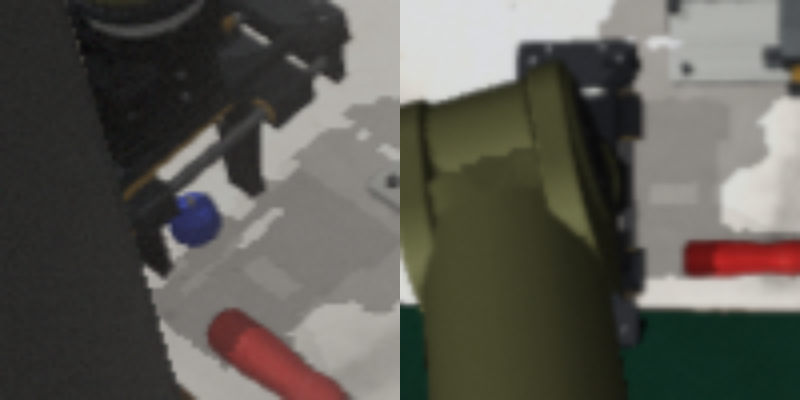

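The fingers straddle the blue hub (scene crop, about (197,222)), with a finger on each side. I'll close on it.

```bash
python3 -m handwheel '[[0.06,0.001,0,0.001,0,0,0],[0.025,0,0,0,0,0,0],[0.025,0,0,0,0,0,0],[0.025,0,0,0,0,0,0],[0.025,0,0,0,0,0,0],[0.025,0,0,0,0,0,0],[0.025,0,0,-0.01,0,0,0],[0.025,0,0,-0.03,0,0,0],[0.025,0,0,-0.03,0,0,0],[0.025,0,0,-0.03,0,0,0],[0.025,0,0,0,0,0,0]]' 15
python3 - <<'E'
from h import *
rows([.5994,-.1478,.130],2.17)
a,_=grab('scene','2')
E
```

```text
time: 5.2
position: [0.4144, 0.1132, 0.1311]
tool_rot: [2.181, 2.258, 0.009]
ft_force: [-0.2, 0.3, -0.4]
grip_width: 0.304
grip_force: 15.0
pos [0.4144 0.1132 0.1311] tilt z [ 0.005  0.003 -1.   ] toolx [-0.035  0.999  0.003] tooly ang 1.98 t 5.2 F [-0.2  0.3 -0.4] grip 0.3037338302670611 15.000084908679128 q7 -0.3158293571951729
shift mm [-267.3  175.8    1.4]
turn about tool z deg -0.18652939784190892
full rotvec tool deg [ 0.31 -0.15 -0.19]
```

```bash
python3 - <<'E'
from h import *
a=cv2.imread('pics/scene_2.png')
K,D,R,t=cam('scene');p=cv2.projectPoints(np.array([[.4144,.1132,.1311]]),cv2.Rodrigues(R)[0],t,K,D)[0].ravel();print(p)
u,v=p.astype(int)
cv2.imwrite('pics/d.png',cv2.resize(a[max(v-40,0):v+40,u-40:u+40],None,fx=7,fy=7,interpolation=cv2.INTER_CUBIC))
E
```

```text
[150.96679875 182.75034944]
```

View pics/d.png

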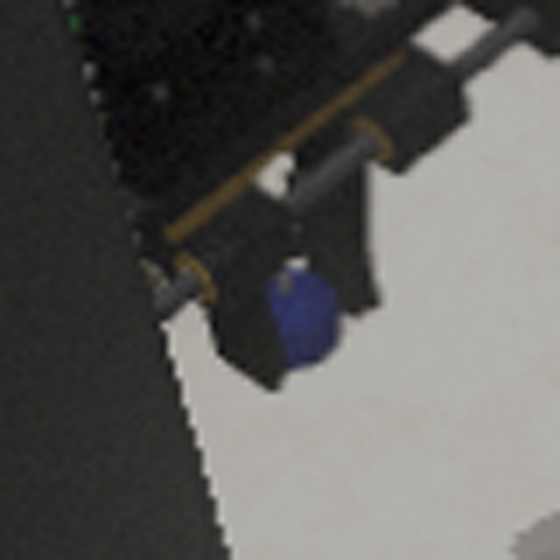

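The hub hangs upright between the fingers, with its body at crop (305,318) and its pin at (285,280). I'll quantify its offset in the grasp.

```bash
python3 - <<'E'
from h import *
a=cv2.imread('pics/scene_2.png');d=np.load('scene_2.npy');P=cloud('scene',d)
hsv=cv2.cvtColor(a,cv2.COLOR_BGR2HSV)
m=(hsv[...,0]>105)&(hsv[...,0]<140)&(hsv[...,1]>100); m[:160]=0;m[215:]=0;m[:,:130]=0;m[:,180:]=0
q=P[m]-np.array(ctrl.get_state()['position']); q=q[np.abs(q).max(1)<.05]
print(len(q),np.percentile(q,[2,10,50,90,98],axis=0).round(4))
v,u=np.nonzero(m);print(u.min(),u.max(),v.min(),v.max())
# fit circle axis radius 14.5 to side points
from scipy.optimize import least_squares
s=q[(q[:,2]<-.006)]
r=least_squares(lambda c:np.hypot(s[:,0]-c[0],s[:,1]-c[1])-.0145,[0,0],loss='soft_l1',f_scale=.001);print(len(s),r.x.round(4),np.sqrt((r.fun**2).mean()))
E
```

```text
64 [[-0.0079 -0.0114 -0.0142]
 [-0.0069 -0.0096 -0.0085]
 [-0.0011 -0.0053 -0.0025]
 [ 0.0073  0.0005  0.0002]
 [ 0.0099  0.003   0.0017]]
148 157 181 192
14 [0.0012 0.0044] 0.001091902206396694
```

```bash
python3 -m handwheel '[[0.025,0,0,-0.05,0.3,-0.15,-0.2],[0.025,-0.0267,0.0176,-0.01,0,0,0],[0.025,-0.0445,0.0293,0,0,0,0],[0.025,-0.0445,0.0293,0,0,0,0],[0.025,-0.0445,0.0293,0,0,0,0],[0.025,-0.0445,0.0293,0,0,0,0],[0.025,-0.0365,0.024,0,0,0,0],[0.025,-0.02,0.0132,0,0,0,0],[0.025,-0.0058,0.0035,0,0,0,0],[0.025,0,0,0.03,0,0,0],[0.025,0,0,0,0,0,0],[0.025,0,0,0,0,0,0]]'
python3 - <<'E'
from h import *
rows([.5994,-.1478,.100],2.17)
E
```

```text
time: 6.75
position: [0.5979, -0.1468, 0.1585]
tool_rot: [-2.176, -2.263, 0.008]
ft_force: [0.3, -0.5, 0.4]
grip_width: 0.301
grip_force: 15.0
pos [ 0.5979 -0.1468  0.1585] tilt z [-0.005 -0.002 -1.   ] toolx [-0.039  0.999 -0.002] tooly ang 2.25 t 6.75 F [ 0.3 -0.5  0.4] grip 0.30061386502391696 14.99992179684341 q7 0.390164501074914
shift mm [-1.   1.7 58.5]
turn about tool z deg 0.07625806570236193
full rotvec tool deg [-0.3   0.12  0.08]
```

```bash
python3 -m handwheel '[[0.025,-0.001,0.0017,0.025,-0.3,0.1,0.1],[0.025,0,0,0.03,0,0,0],[0.025,0,0,0.026,0,0,0],[0.025,0,0,0.003,0,0,0],[0.025,0,0,0,0,0,0],[0.025,0,0,0,0,0,0]]'
python3 - <<'E'
from h import *
rows([.5994,-.1478,.054],2.17)
a,_=grab('scene','3');b,_=grab('top','3')
cv2.imwrite('pics/e.png',cv2.resize(a[165:255,260:370],None,fx=6,fy=6,interpolation=cv2.INTER_CUBIC))
E
```

```text
time: 7.5
position: [0.6007, -0.1489, 0.0758]
tool_rot: [2.178, 2.26, 0.002]
ft_force: [0.2, 0.7, 1.4]
grip_width: 0.303
grip_force: 15.0
pos [ 0.6007 -0.1489  0.0758] tilt z [ 0.003 -0.001 -1.   ] toolx [-0.037  0.999 -0.001] tooly ang 2.1 t 7.5 F [0.2 0.7 1.4] grip 0.3032638630431801 14.999933866783977 q7 0.4341408406989728
shift mm [ 1.1 -1.3 21.8]
turn about tool z deg -0.07307456013521119
full rotvec tool deg [ 0.16  0.07 -0.07]
```

View pics/e.png

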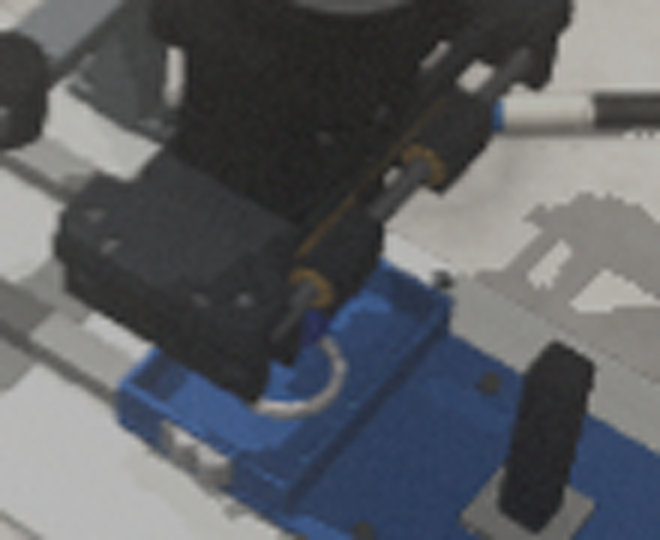

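```bash
python3 - <<'E'
from h import *
K,D,R,t=cam('scene');rv=cv2.Rodrigues(R)[0]
def sil(c,z0,z1,r=.0145):
    a=np.linspace(0,2*np.pi,90);P=np.array([[c[0]+r*np.cos(x),c[1]+r*np.sin(x),z] for x in a for z in(z0,z1)])
    p=cv2.projectPoints(P,rv,t,K,D)[0].reshape(-1,2);return p.max(0).round(2)
for tag,tcp in(('2',(.4144,.1132,.1311)),('3',(.5994,-.1478,.0758)),('3',(.6007,-.1489,.0758))):
    for off in(-.003,0,.003): print(tag,off,'max u,v',sil((tcp[0],tcp[1]+off),tcp[2]-.028,tcp[2]-.002))
# initial hub on the table
print('init',sil((.4122,.1127),0,.026))
for tag,(v0,v1,u0,u1) in(('2',(178,198,144,164)),('3',(214,226,306,320))):
    a=cv2.imread(f'pics/scene_{tag}.png');print(tag,u0,v0)
    h=a[v0:v1,u0:u1].astype(int)
    for i,r in enumerate(h): print(v0+i,' '.join(f'{p[0]:3d}/{p[2]:3d}' for p in r))
E
```

```text
2 -0.003 max u,v [161.3  198.07]
2 0 max u,v [160.32 197.34]
2 0.003 max u,v [159.34 196.6 ]
3 -0.003 max u,v [317.55 226.23]
3 0 max u,v [316.37 225.48]
3 0.003 max u,v [315.18 224.72]
3 -0.003 max u,v [318.37 226.13]
3 0 max u,v [317.18 225.37]
3 0.003 max u,v [315.99 224.62]
init [166.76 228.67]
2 144 178
178  33/ 33  35/ 35  35/ 38  36/ 36  37/ 38  35/ 35  35/ 37  33/ 37  43/ 46  60/ 62  37/ 39  33/ 37  39/ 41  41/ 44  38/ 40  39/ 41  36/ 40  40/ 42  71/ 75 132/139
179  35/ 33  34/ 33  38/ 38  34/ 36  34/ 36  35/ 35  53/ 56 114/120 152/161 117/125  40/ 43  34/ 39  39/ 39  43/ 45  41/ 42  37/ 40  42/ 43  43/ 44  67/ 71 129/136
180  34/ 35  33/ 34  36/ 36  36/ 37  34/ 34  39/ 38  70/ 56 109/ 87 119/104 100/ 83  41/ 40  36/ 38  39/ 39  38/ 40  41/ 44  42/ 45  40/ 41  39/ 40  52/ 55 121/126
181  34/ 35  34/ 36  33/ 34  35/ 35  44/ 44  62/ 58  86/ 86  92/ 68  93/ 53  88/ 50  81/ 46  66/ 45  47/ 41  39/ 42  38/ 39  44/ 46  38/ 41  41/ 45  41/ 44 117/121
182  34/ 36  34/ 37  35/ 35  41/ 39  64/ 42  74/ 52  73/ 79  78/ 71  89/ 45  89/ 46  89/ 48  80/ 42  66/ 40  47/ 40  39/ 43  42/ 46  4
[... 3191 characters left out ...]
/ 50
220  59/ 59  51/ 52  43/ 42  41/ 40  61/ 43  76/ 45  81/ 44  78/ 46  87/ 49 102/ 48 105/ 51 105/ 52 103/ 52 101/ 51
221  52/ 50  45/ 43  40/ 40  44/ 41  68/ 45  77/ 45  73/ 42  82/ 63 102/ 89 106/ 75 102/ 52 102/ 51 101/ 50 102/ 51
222  43/ 41  43/ 40  42/ 40  49/ 44  71/ 45  84/ 48  88/ 54  86/ 76 103/106 108/ 93 100/ 64  99/ 49 104/ 54 102/ 51
223  41/ 39  39/ 38  42/ 42  48/ 42  87/ 49 102/ 52  96/ 51  89/ 56  93/ 88 112/115 102/ 83  94/ 51  95/ 51  94/ 49
224  43/ 40  42/ 40  37/ 34  70/ 44  93/ 44 103/ 52  95/ 50  93/ 50  87/ 60  96/ 96 104/ 91  95/ 62  92/ 48  95/ 52
225  83/ 49  45/ 41  42/ 40  85/ 46  96/ 49 100/ 52  97/ 52  93/ 48  90/ 47 100/ 92 123/126 108/ 93  93/ 49  93/ 49
```

```bash
python3 - <<'E'
from h import *
a=cv2.imread('pics/scene_0.png')
for v in range(208,232): print(v,' '.join(f'{p[0]:3d}/{p[2]:3d}' for p in a[v,148:172].astype(int)))
E
```

```text
208 116/124 115/122 117/123 116/123 116/124 116/123 117/124 116/123 116/124 115/123 117/124 117/124 117/124 116/123 119/126 118/125 118/125 118/126 118/125 117/125 120/126 119/126 120/127 119/125
209 116/123 116/123 117/124 119/126 117/124 117/124 117/125 117/124 116/123 116/124 115/123 116/123 119/125 119/125 118/125 118/126 116/125 117/125 119/126 120/126 118/126 120/128 121/127 118/124
210 115/123 116/124 116/123 116/124 118/123 117/123 116/122 118/124 115/121 117/124 116/123 115/123 117/124 117/125 119/125 118/125 119/125 119/127 120/127 120/127 121/127 118/125 121/127 119/126
211 115/122 118/126 119/125 117/123 116/123 117/123 118/125 117/124 117/124 116/123 118/124 117/123 120/126 119/125 117/125 117/124 118/126 120/127 120/125 119/126 120/127 120/127 119/126 118/126
212 116/122 118/125 117/125 119/126 119/126 117/124 116/124 116/122 115/123 115/122 115/123 115/122 116/124 118/125 117/125 117/125 119/126 119/126 119/126 121/127 120/126 119/126 117/125 118/126
213 117/126 116/123 116/123 115/122 116/124 117/125 119/124 114/117 100/ 83  99/ 67  97/ 57  96/ 63  93/ 69  88/ 80 104/
[... 2903 characters left out ...]
 104/111 105/112 106/113 106/113 106/112 106/111 105/112 110/116 117/125 117/126 115/123 114/122 115/122 115/122
229 112/120 112/119 112/120 113/119 114/122 114/121 115/120 114/121 103/111 104/110 106/112 104/111 106/111 106/113 105/112 105/113 105/112 109/116 118/125 116/124 115/124 115/123 114/121 113/122
230 114/120 114/121 114/121 115/121 114/122 115/122 115/122 116/123 113/121 105/111 106/112 106/111 105/111 106/113 103/110 107/115 114/122 113/121 116/123 115/124 113/121 114/122 116/123 118/125
231 113/120 115/121 113/120 112/120 114/122 116/123 115/122 118/125 117/124 113/120 106/113 105/112 103/111 108/114 113/120 113/121 114/122 114/122 112/120 114/121 114/122 114/122 115/123 119/125
```

```bash
for i in 1 2 3; do python3 -m handwheel '[[0.025,0,0,0,0,0,0]]' | grep -E 'position|ft'; done
```

```text
position: [0.5999, -0.1487, 0.0747]
ft_force: [0.6, 0.3, 0.3]
position: [0.5997, -0.1487, 0.0743]
ft_force: [-0.3, -0.6, 0.2]
position: [0.5996, -0.1487, 0.0741]
ft_force: [-0.4, 0.3, -0.3]
```

```bash
python3 -m handwheel '[[0.025,0.0006,0,0.008,0,0,0],[0.025,0,0,0.006,0,0,0],[0.025,0,0,0.004,0,0,0],[0.025,0,0,0,0,0,0],[0.025,0,0,0,0,0,0]]'; for i in 1 2; do python3 -m handwheel '[[0.025,0,0,0.001,0,0,0],[0.025,0,0,0,0,0,0]]' | grep -E 'position|ft'; done
python3 - <<'E'
from h import *
a,_=grab('scene','4')
cv2.imwrite('pics/f.png',cv2.resize(a[190:250,270:350],None,fx=8,fy=8,interpolation=cv2.INTER_CUBIC))
E
```

```text
time: 8.6
position: [0.5997, -0.1482, 0.0561]
tool_rot: [2.18, 2.261, -0.001]
ft_force: [0.7, 0.5, -0.0]
grip_width: 0.301
grip_force: 15.0
position: [0.5996, -0.1481, 0.0551]
ft_force: [-0.3, 0.6, -0.4]
position: [0.5997, -0.1481, 0.0543]
ft_force: [-0.3, 0.8, 2.0]
```

View pics/f.png

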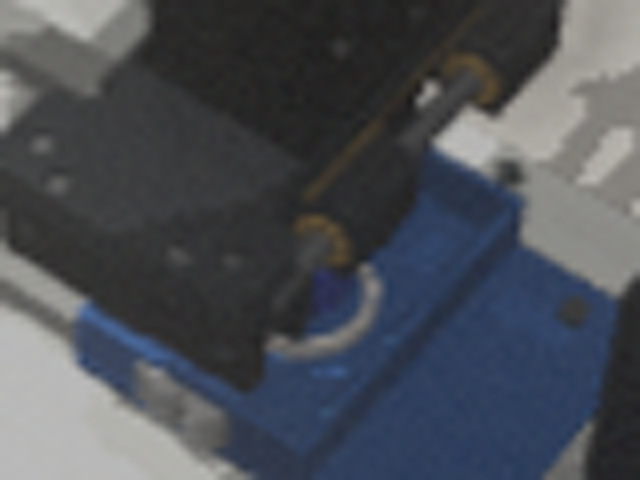

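The hub touches down at TCP z = 54 mm, which puts its underside at the seat floor (26 mm). The picture shows it at (325,290), inside the ring arc. I'll release and rise.

```bash
python3 -m handwheel '[[0.042,0,0,0,0,0,0],[0.045,0,0,0,0,0,0],[0.045,0,0,0,0,0,0],[0.045,0,0,-0.005,0,0,0],[0.045,0,0,-0.02,0,0,0],[0.045,0,0,-0.04,0,0,0],[0.06,0,0,-0.05,0,0,0],[0.06,0,0,-0.02,0,0,0],[0.06,-0.03,0,0,0,0,0],[0.06,-0.05,0,0,0,0,0],[0.06,-0.02,0.0,0,0,0,0],[0.06,0,0,0,0,0,0]]'
python3 - <<'E'
from h import *
rows([.6030,-.2476,.170],92.17)
a,_=grab('scene','5');b,_=grab('top','5')
c=cv2.resize(a[185:255,270:350],None,fx=5,fy=5,interpolation=cv2.INTER_CUBIC);d=cv2.resize(b[160:230,255:335],None,fx=5,fy=5,interpolation=cv2.INTER_CUBIC)
cv2.imwrite('pics/g.png',np.hstack([c,d]))
E
```

```text
time: 10.65
position: [0.6024, -0.2496, 0.1891]
tool_rot: [2.184, 2.258, -0.002]
ft_force: [1.2, 0.1, -0.3]
grip_width: 0.687
grip_force: 0.0
pos [ 0.6024 -0.2496  0.1891] tilt z [-0.001 -0.001 -1.   ] toolx [-0.033  0.999 -0.001] tooly ang 1.89 t 10.65 F [ 1.2  0.1 -0.3] grip 0.6873371706432924 0.0 q7 0.5634822924306458
shift mm [ 2.   0.6 19.1]
turn about tool z deg 89.72499522000933
full rotvec tool deg [2.000e-02 8.000e-02 8.973e+01]
```

View pics/g.png

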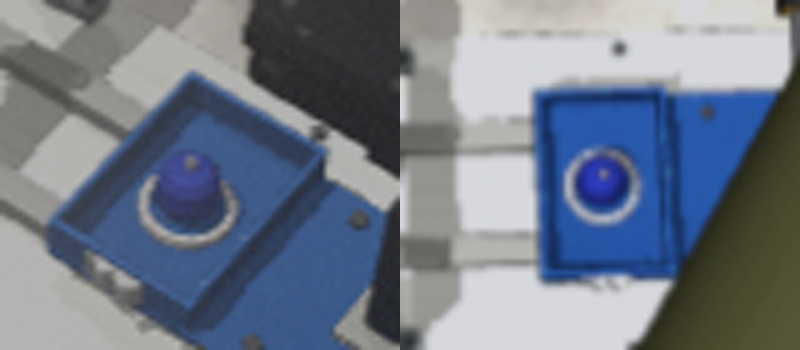

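The hub stands upright inside the ring in both views, and the tray hasn't moved. Next I'll turn a quarter so the fingers close along the slide's y, and take the post.

```bash
python3 -m handwheel '[[0.06,0,0,0,0,0,-10],[0.06,0,0,0,0,0,-10],[0.06,0,0,0,0,0,-10],[0.06,0,0,0,0,0,-10],[0.06,0,0,0,0,0,-10],[0.06,0,0,0,0,0,-10],[0.06,0,0,0,0,0,-10],[0.06,0,0,0,0,0,-10],[0.06,0,0,0,0,0,-10],[0.06,0,0,0,0,0,0],[0.06,0,0,0,0,0,0]]'
python3 - <<'E'
from h import *
rows([.6030,-.2476,.096],92.17)
E
```

```text
time: 12.12
position: [0.6035, -0.2465, 0.1891]
tool_rot: [-0.056, 3.141, -0.0]
ft_force: [-0.1, 0.2, -0.1]
grip_width: 0.69
grip_force: 0.0
pos [ 0.6035 -0.2465  0.1891] tilt z [ 0. -0. -1.] toolx [-0.999 -0.035 -0.   ] tooly ang 92.03 t 12.125 F [-0.1  0.2 -0.1] grip 0.6901235058711809 0.0 q7 2.0529786947610704
shift mm [ 0.6 -1.  93.1]
turn about tool z deg -0.14388773134773203
full rotvec tool deg [-0.01  0.01 -0.14]
```

```bash
python3 -m handwheel '[[0.06,0.0006,-0.001,0.03,0,0,-0.15],[0.06,0,0,0.03,0,0,0],[0.06,0,0,0.023,0,0,0],[0.06,0,0,0.010,0,0,0],[0.06,0,0,0,0,0,0],[0.06,0,0,0,0,0,0]]'
python3 - <<'E'
from h import *
rows([.6030,-.2476,.096],92.17)
E
```

```text
time: 12.88
position: [0.6034, -0.2492, 0.0974]
tool_rot: [-0.061, 3.139, -0.002]
ft_force: [0.1, -0.3, 0.3]
grip_width: 0.686
grip_force: 0.0
pos [ 0.6034 -0.2492  0.0974] tilt z [ 0.002 -0.001 -1.   ] toolx [-0.999 -0.039 -0.002] tooly ang 92.22 t 12.875 F [ 0.1 -0.3  0.3] grip 0.6856336176810366 0.0 q7 2.0823312978873956
shift mm [0.4 1.6 1.4]
turn about tool z deg 0.05244464861371512
full rotvec tool deg [-0.09  0.11  0.05]
```

```bash
python3 -m handwheel '[[0.06,0,0.001,0.001,0,0,0],[0.03,0,0,0,0,0,0],[0.025,0,0,0,0,0,0],[0.022,0,0,0,0,0,0],[0.015,0,0,0,0,0,0],[0.01,0,0,0,0,0,0],[0.01,0,0,0,0,0,0],[0.01,0,0,0,0,0,0],[0.01,0,0,0,0,0,0],[0.01,0,0,0,0,0,0],[0.01,0,0,0,0,0,0]]' 40
python3 - <<'E'
from h import *
rows([.6030,-.2476,.096],92.17)
E
```

```text
time: 14.25
position: [0.6026, -0.2475, 0.0951]
tool_rot: [0.062, -3.141, 0.0]
ft_force: [-0.5, 3.9, 1.6]
grip_width: 0.206
grip_force: 40.0
pos [ 0.6026 -0.2475  0.0951] tilt z [-0. -0. -1.] toolx [-0.999 -0.039  0.   ] tooly ang 92.25 t 14.25 F [-0.5  3.9  1.6] grip 0.20625210217007908 40.001548044383526 q7 2.0814689990836026
shift mm [-0.4 -0.1 -0.9]
turn about tool z deg 0.08189015918772213
full rotvec tool deg [-0.   -0.01  0.08]
```

Post gripped, with the opening reading 18 mm. I'll slide to just before the ball.

```bash
python3 -m handwheel '[[0.01,0,0.004,0,0,0,0],[0.01,0,0.01,0,0,0,0],[0.01,0,0.014,0,0,0,0],[0.01,0,0.016,0,0,0,0],[0.01,0,0.016,0,0,0,0],[0.01,0,0.016,0,0,0,0],[0.01,0,0.014,0,0,0,0],[0.01,0,0.01,0,0,0,0],[0.01,0,0.006,0,0,0,0],[0.01,0,0.002,0,0,0,0],[0.01,0,0,0,0,0,0],[0.01,0,0,0,0,0,0]]'
python3 - <<'E'
from h import *
rows([.6030-.1267*.0379,-.2476+.1267*.9993,.096],92.17)
E
```

```text
time: 15.75
position: [0.5985, -0.1398, 0.0951]
tool_rot: [-0.061, 3.141, -0.0]
ft_force: [3.1, 1.0, -1.3]
grip_width: 0.205
grip_force: 40.0
pos [ 0.5985 -0.1398  0.0951] tilt z [ 0. -0. -1.] toolx [-0.999 -0.039 -0.   ] tooly ang 92.23 t 15.75 F [ 3.1  1.  -1.3] grip 0.2050241074368611 40.00079546123743 q7 1.8955355699673355
shift mm [-0.4 18.8 -0.9]
turn about tool z deg 0.06329713924505143
full rotvec tool deg [-0.01  0.02  0.06]
```

```bash
python3 -m handwheel '[[0.01,0,0.003,0,0,0,0],[0.01,0,0.003,0,0,0,0],[0.01,0,0.002,0,0,0,0],[0.01,0,0,0,0,0,0]]' | grep -E 'pos|ft'
python3 -m handwheel '[[0.01,0,0.001,0,0,0,0],[0.01,0,0,0,0,0,0]]' | grep -E 'pos|ft'
python3 -m handwheel '[[0.01,0,0.001,0,0,0,0],[0.01,0,0,0,0,0,0]]' | grep -E 'pos|ft'
python3 -m handwheel '[[0.01,0,0.001,0,0,0,0],[0.01,0,0,0,0,0,0]]' | grep -E 'pos|ft'
python3 -m handwheel '[[0.01,0,0.001,0,0,0,0],[0.01,0,0,0,0,0,0]]' | grep -E 'pos|ft'
python3 -m handwheel '[[0.01,0,0.001,0,0,0,0],[0.01,0,0,0,0,0,0]]' | grep -E 'pos|ft'
```

```text
position: [0.5982, -0.1317, 0.0951]
ft_force: [2.6, 0.9, -1.3]
position: [0.5982, -0.1311, 0.0951]
ft_force: [3.4, -0.2, -2.3]
position: [0.5982, -0.1306, 0.0951]
ft_force: [4.4, -2.2, -2.7]
position: [0.5982, -0.1303, 0.0951]
ft_force: [4.2, -4.5, -3.2]
position: [0.5981, -0.1301, 0.0951]
ft_force: [5.8, -4.9, -4.5]
position: [0.5982, -0.1299, 0.0951]
ft_force: [5.5, -6.2, -4.4]
```

```bash

python3 -m handwheel '[[0.01,0,0.001,0,0,0,0],[0.01,0,0,0,0,0,0]]' | grep -E 'pos|ft'
python3 -m handwheel '[[0.01,0,0.001,0,0,0,0],[0.01,0,0,0,0,0,0]]' | grep -E 'pos|ft'
python3 -m handwheel '[[0.01,0,0.001,0,0,0,0],[0.01,0,0,0,0,0,0]]' | grep -E 'pos|ft'
```

```text
position: [0.5981, -0.1298, 0.0951]
ft_force: [5.9, -7.7, -5.1]
position: [0.5981, -0.1293, 0.0951]
ft_force: [5.9, -9.4, -4.7]
position: [0.5981, -0.129, 0.0951]
ft_force: [5.9, -9.8, -5.4]
```

```bash

python3 -m handwheel '[[0.01,0,0.001,0,0,0,0],[0.01,0,0,0,0,0,0]]' | grep -E 'pos|ft'
python3 -m handwheel '[[0.01,0,0.001,0,0,0,0],[0.01,0,0,0,0,0,0]]' | grep -E 'pos|ft'
```

```text
position: [0.5981, -0.129, 0.0951]
ft_force: [8.1, -11.4, -6.4]
position: [0.5981, -0.1289, 0.0951]
ft_force: [7.4, -13.4, -6.5]
```

The side loads (x +7 N, z −6.5 N) are arm compliance jamming the rails. I'll unload those before pushing further.

```bash

python3 -m handwheel '[[0.01,-0.002,0,0.001,0,0,0],[0.01,0,0,0,0,0,0],[0.01,0,0,0,0,0,0]]' | grep -E 'pos|ft'
python3 -m handwheel '[[0.01,0,0,0.001,0,0,0],[0.01,0,0,0,0,0,0]]' | grep -E 'pos|ft'
python3 -c "
from h import *
s=ctrl.get_state();print(s['torque'],s['ft_force'])"
```

```text
position: [0.5982, -0.1289, 0.0951]
ft_force: [-0.5, -12.0, 2.3]
position: [0.5982, -0.1289, 0.095]
ft_force: [-2.9, -11.5, 7.3]
[-1.88514218  0.60959595  0.14825078] [ -2.94058983 -11.49907084   7.28502405]
```

```bash

python3 -m handwheel '[[0.01,0.0003,0,-0.0013,0,0,0],[0.01,0,0,0,0,0,0],[0.01,0,0,0,0,0,0]]' | grep -E 'pos|ft'
python3 -m handwheel '[[0.01,0,0.001,0,0,0,0],[0.01,0,0,0,0,0,0],[0.01,0,0,0,0,0,0]]' | grep -E 'pos|ft'
python3 - <<'E'
from h import *
a,_=grab('scene','6')
cv2.imwrite('pics/i.png',cv2.resize(a[160:270,200:340],None,fx=5,fy=5,interpolation=cv2.INTER_CUBIC))
E
```

```text
position: [0.5982, -0.1289, 0.0951]
ft_force: [0.3, -11.8, 1.2]
position: [0.5981, -0.125, 0.0951]
ft_force: [-0.5, -5.0, 3.3]
```

View pics/i.png

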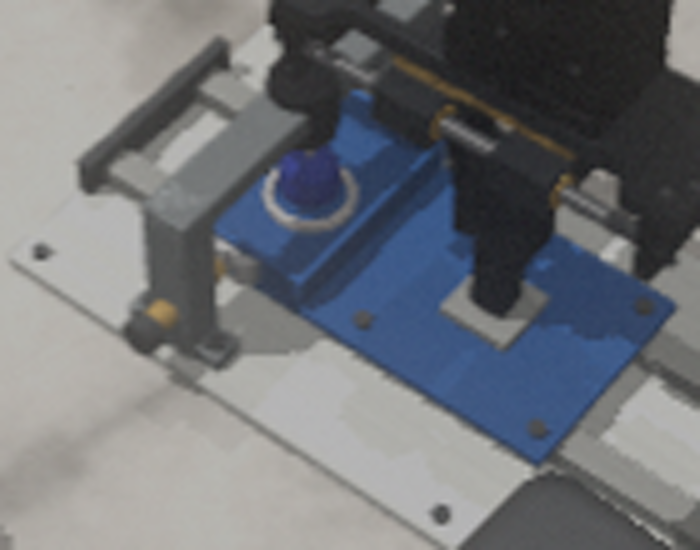

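The tray has jumped past something to y = −0.125, and the hub still stands in the ring at (310,185). I'll let it settle and measure how far the ring still is from the sensor axis.

```bash
python3 -m handwheel '[[0.01,0,0,0,0,0,0],[0.01,0,0,0,0,0,0],[0.01,0,0,0,0,0,0]]' | grep -E 'time|pos|ft'
python3 - <<'E'
from h import *
a,_=grab('scene','7');b,_=grab('top','7'); a0=cv2.imread('pics/scene_0.png')
g=lambda s:ctrl.get_state()
# tray displacement between frames: match bumps/wall patch? use ring ellipse & bump pixels on white mask
for im,roi,z in((a0,(296,216,319,236),.031),(a,(248,186,276,208),.031)):
    hsv=cv2.cvtColor(im,cv2.COLOR_BGR2HSV); m=((hsv[...,1]<110)&(hsv[...,2]>85)).astype(np.uint8)
    k=np.zeros_like(m);u0,v0,u1,v1=roi;k[v0:v1,u0:u1]=m[v0:v1,u0:u1]
    c=max(cv2.findContours(k,0,cv2.CHAIN_APPROX_NONE)[0],key=len); print(len(c),cv2.boundingRect(c)); e=cv2.fitEllipse(c); print(e, plane('scene',[e[0]],z).round(4))
cv2.imwrite('pics/j.png',np.hstack([cv2.resize(a[195:235,230:270],None,fx=10,fy=10,interpolation=cv2.INTER_CUBIC),cv2.resize(b[170:250,210:290],None,fx=5,fy=5,interpolation=cv2.INTER_CUBIC)]))
E
```

```text
time: 20.55
position: [0.5979, -0.1209, 0.095]
ft_force: [-3.8, -1.3, 6.6]
67 (296, 216, 22, 19)
((306.42388916015625, 225.5455780029297), (16.6761531829834, 22.015838623046875), 111.17349243164062) [[ 0.596  -0.1469  0.031 ]]
68 (249, 193, 22, 15)
((260.3174743652344, 198.26966857910156), (15.220008850097656, 18.353742599487305), 95.29102325439453) [[ 0.5901 -0.0244  0.031 ]]
```

View pics/j.png

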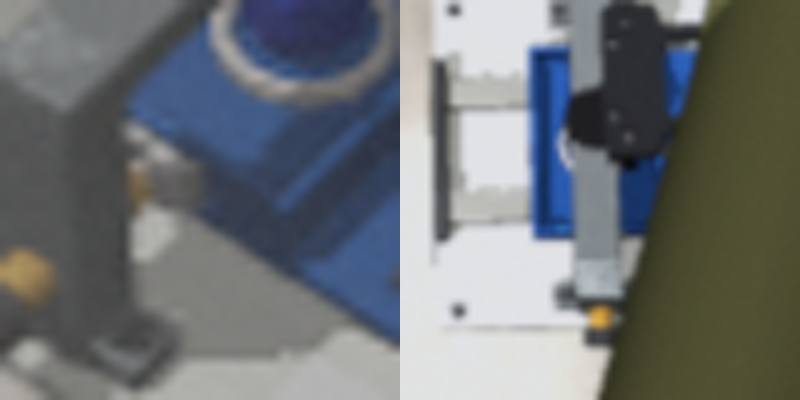

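The tray has now settled at −0.1209, matching the predicted notch position of −0.121, and the ball (138,185) sits at the bumps. I'll relieve the side loads and confirm with a small probe.

```bash
python3 -m handwheel '[[0.01,0.0008,0,-0.001,0,0,0],[0.01,0,0,0,0,0,0],[0.01,0,0,0,0,0,0]]' | grep -E 'time|pos|ft'
python3 -m handwheel '[[0.01,0,0.0015,0,0,0,0],[0.01,0,0,0,0,0,0],[0.01,0,0,0,0,0,0],[0.01,0,0,0,0,0,0]]' | grep -E 'time|pos|ft'
python3 -m handwheel '[[0.01,0,-0.0015,0,0,0,0],[0.01,0,0,0,0,0,0],[0.01,0,0,0,0,0,0],[0.01,0,0,0,0,0,0]]' | grep -E 'time|pos|ft'
```

```text
time: 21.02
position: [0.5979, -0.1208, 0.095]
ft_force: [-2.2, -0.6, 1.7]
time: 21.52
position: [0.5979, -0.1206, 0.0951]
ft_force: [-1.8, -4.7, -0.4]
time: 22.02
position: [0.5979, -0.1207, 0.0951]
ft_force: [-5.4, -2.0, 1.6]
```

```bash
python3 -m handwheel '[[0.01,0.001,-0.0015,0,0,0,0],[0.01,0,0,0,0,0,0],[0.01,0,0,0,0,0,0],[0.01,0,0,0,0,0,0]]' | grep -E 'time|pos|ft'
python3 -m handwheel '[[0.01,0,0.0005,0,0,0,0],[0.01,0,0,0,0,0,0],[0.01,0,0,0,0,0,0],[0.01,0,0,0,0,0,0],[0.01,0,0,0,0,0,0],[0.01,0,0,0,0,0,0],[0.01,0,0,0,0,0,0],[0.01,0,0,0,0,0,0]]'
```

```text
time: 22.52
position: [0.5979, -0.1213, 0.0951]
ft_force: [-0.7, 3.9, -2.1]
time: 23.52
position: [0.5979, -0.1215, 0.0951]
tool_rot: [-0.062, 3.14, -0.0]
ft_force: [1.5, 4.9, -6.4]
grip_width: 0.198
grip_force: 40.0
```

The notch holds in both directions (centre about −0.121). I'll rebalance to near zero force.

```bash
python3 -m handwheel '[[0.01,0,0.001,0.0006,0,0,0],[0.01,0,0,0,0,0,0],[0.01,0,0,0,0,0,0],[0.01,0,0,0,0,0,0],[0.01,0,0,0,0,0,0],[0.01,0,0,0,0,0,0]]' | grep -E 'time|pos|ft'
python3 -m handwheel '[[0.01,0,0,0,0,0,0],[0.01,0,0,0,0,0,0],[0.01,0,0,0,0,0,0],[0.01,0,0,0,0,0,0],[0.01,0,0,0,0,0,0],[0.01,0,0,0,0,0,0],[0.01,0,0,0,0,0,0],[0.01,0,0,0,0,0,0]]' | grep -E 'time|pos|ft'
```

```text
time: 24.28
position: [0.5979, -0.1215, 0.0951]
ft_force: [0.2, 1.9, -1.1]
time: 25.28
position: [0.5978, -0.1213, 0.095]
ft_force: [1.4, 1.2, 2.3]
```

Steady at −0.1213 with about 1 N on the post, so I'm handing in.

```bash
python3 -c "
from bench import ctrl
print(ctrl.close_job())"
```

```text
the job is handed in; nothing more can be done
None
```

The blue hub stands in the seat, the tray is held still at the notch with the post gripped, and the job was handed in at about 25 s; no verdict was returned.

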